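# Take a hung test weight out of its keyhole slot and stand it on the scale

### The job

The scale is to be checked with the steel test weight that has the round knob. Take that weight off the grey rack by sliding it along its keyhole slot to the wide end and lifting it out there, then stand it upright on the middle of the scale's round pan and let go, without dropping it. Leave the other weight, the one with the flat bar grip, hanging where it is.

Things in the scene. Friction and masses are not known exactly. Their poses are not given: they have to be found in the camera images.
- knob_weight: Steel test weight (about 0.25 kg) with a round knob. Origin: centre of its underside, z up. Foot 30 mm dia., z 0 to 40 mm; neck 10 dia. to 58; collar disc 58 dia. to 64; knob (grip) 24 dia. to 94. Hangs by its collar on the rack plate, neck near the narrow end of either slot, foot below the plate: origin 27 mm above the rack's. It can be raised 13 mm before the foot meets the plate.
- bar_weight: The other test weight, to be left alone, hung in the other slot. Same foot, neck, collar and origin as the knob weight, but its grip is an upright flat bar, 12 mm (own x) by 40 mm (own y), 64 to 94 mm above its origin.
- rack: Grey rack, fixed. Origin on the bench under its middle, z up, x away from the robot at yaw 0 (yaw varies). Plate 160 (x) by 210 mm (y), 5 thick, top at z 85. Two keyhole slots along x: at y +48 the wide end (42 mm across) is centred at x -42, the narrow part (14 wide) ends at x +55; at y -48 it is reversed: wide end at x +42, narrow end at x -55. A weight's foot fits up only through a wide end.
- scale: Fixed grey bench scale, 170 by 136 mm, with a plain round aluminium pan 110 mm in diameter. Origin on the bench under the centre of the pan, z up; the pan's flat top is 34 mm above the origin. The dark display and two small keys are on its own -x side.
Things that resemble listed ones, but are neither listed nor needed, are in the scene too. What is shaped like the knob_weight but black is not meant.

How it is judged (in metres and radians):
On the way:
1. the knob weight is drawn up through the wide end of its slot, its underside above the top of the rack's plate (z of knob_weight in the frame of rack above 0.085 m and ((x of knob_weight in the frame of rack between -0.062 and -0.022 m and y of knob_weight in the frame of rack between 0.028 and 0.068 m) or (x of knob_weight in the frame of rack between 0.022 and 0.062 m and y of knob_weight in the frame of rack between -0.068 and -0.028 m))).
At the end, for the whole second after the job is handed in: The knob weight stands upright (within 10 degrees) on the pan of the scale, its axis within 30 mm of the pan's centre, at rest and released; the bar weight still hangs within 20 mm of where it was (horizontal distance between knob_weight and scale below 0.03 m and z of knob_weight in the frame of scale between 0.03 and 0.038 m and angle between knob_weight's own z axis and vertical below 0.175 rad and linear speed of knob_weight below 0.02 m/s and contact force between the fingers and knob_weight below 0.1 N and distance of bar_weight from where it was at the start of the episode below 0.02 m); the robot touches nothing.
It fails at once if the bar weight is moved by more than 20 mm (distance of bar_weight from where it was at the start of the episode above 0.02 m).
It fails at once if the knob weight is dropped or thrown (moves faster than 0.6 m/s, as after a fall of about 20 mm, with no finger on it) (linear speed of knob_weight above 0.6 m/s and contact force between the fingers and knob_weight below 0.05 N).
It also fails if it takes over 48 s, if anything falls off the work surface, if the arm or the gripper's body presses on something with over 40 N, if the wrist force passes 120 N, or if a joint passes its speed limit or range.

### The arm

A 6-joint arm with a two-finger parallel gripper is mounted at the origin on a cart in front of the work surface, level with it; the furniture and walls round the work are solid. World frame = base frame: x ahead of the robot, y to its left, z up, the work surface at z = 0. Lengths are in mm, angles in degrees, forces in N, time in s.
With the tool pointing down it reaches from about 350 to 850 mm from the base axis. Payload 8.1 kg.
Tool frame: the origin (TCP) lies at the very end of the fingers, on their centre line; the grasp point (between the pads) lies 19 mm behind it (tcp_to_grasp is the distance from the TCP to the grasp point, in mm); z points along the fingers, x is the direction in which the jaws open and shut, and the axes are right-handed (so a half turn about z gives the same grasp; the last joint's range is limited). The gripper opens to 85 mm and grips with 20 to 120 N. Pads are 22 mm wide; open, the fingers measure 114 mm over their backs; the gripper's body (76 mm by 85 mm) begins 54 mm behind the grasp point. The pads swing forward as they close: fully open they stand 13 mm farther back than shut.
Start: joints at [61.455, 7.471, 85.268, -0, 87.261, -4.893], TCP at [240.685, 549.614, 203.792] pointing down, gripper open.
Joint ranges: [-169.43, 169.43], [-51.17, 129.36], [1.28, 143.12], [-76.62, 256.62], [0, 156.53], [-152.29, 152.29]. Speed limits (degrees/s): [136.94, 136.94, 159.86, 180, 180, 180].

### API

Orientations are given as [roll, pitch, yaw] about the fixed x, y, z axes, in that order (R = Rz(yaw) Ry(pitch) Rx(roll)).
In Python, from bench import * gives the robot as it stands. The module is installed in compiled form; this text tells all that it offers.
- The arm moves only by the tool apply_moves, never from a script. Its argument "targets" is text: rows parted by semicolons, each of 7 numbers parted by spaces: the turn, a rotation vector about the tool's x, y, z in rad, then the shift along the tool's x, y, z in cm, then the finger opening in cm, from 0 to 8.54. A call has exactly 5 rows; each row is the pose to reach, as a shift and turn from the pose commanded when the call began, along the tool's axes at that moment; what a row does not reach only later rows make up. A row lasts 1/10 s, in which the tool goes at most 50 mm and 8.59 degrees, less where a joint would pass 70% of its speed; a pose out of reach is approached as far as the arm can. A call with a gripper value outside its range is refused whole. The fingers move at their own pace and stop on an object; "force" is the grip in N (left out, the last holds). Time passes only in rows, so rows that repeat a pose let the fingers close, or fill a call up. It gives the time, the measured TCP pose, the force and the opening at its end, in the units of the state.
- sense(): the state, without advancing time (a new reading comes with each control period).
- snapshot(name): name is "scene" or "top"; returns the picture (480x640x3 uint8, red, green, blue); there is no depth.
- camera_model(name): a dict with "fx", "fy", "cx", "cy" (pixels), "position" and "attitude" of the camera in the world. Camera axes: x right, y up, looking along -z (the intrinsics and any distortion apply to the point x, -y, -z); pixel columns grow to the right and rows downward; lengths in mm; the calibration is good to about 2 mm. A picture is of the moment at which its call begins. camera_model takes no time and is no camera call.
- hand_in(): hands the job in, once; it reports no verdict.
Trained networks look in the newest picture that a camera, given by its name, has taken for a name from the list of things; names that differ only in an ending like _2 or _b are one class to them, and where a whole thing is asked for, a point or a joint stands for the part that bears it (a point fixed in the world has none). Each returns a list of dicts, best first, with "confidence" (0 to 1); they miss things now and then, are a little off and sometimes report something else, mostly with a low value. They report only what shows in the picture. A call takes as long as a camera call. They do not tell look-alikes from the thing itself.
- recognise(camera, query): "at" ([row, column] in pixels, amid what is visible of it).
- place_of(camera, query): "at" ([row, column] in pixels: a listed point, or the origin of a listed thing).
The state is a dict: "time": time; "joint_pos": joint angles; "qd": joint speeds; "joint_efforts": joint torques, N m; "tool_pos": TCP position; "tcp_rot": TCP orientation; "ft_force": force on the tool from outside, world axes, zero at the start; "wrist_torque": the same for the moment, N m; "finger_gap": finger opening in mm.
Only numpy, scipy, OpenCV 4.12 (cv2) and the standard library are available. Lean on these libraries where they do the work, as an engineer would, in place of code of your own. Each camera call takes 0.05 s, during which the arm holds its last target. There are 200 camera calls.

## Working session

There is one attempt and no reset: what is moved stays moved. The work goes in short steps, Python scripts to look and compute and a tool call to move; the robot and the scene stay as the last step left them, time stands still between calls to the robot, and variables do not carry over. Pictures are saved under pics/ and viewed, about 8 in all and at most 12, crops included, and the job is handed in when it is done.

Besides the shell and the picture viewer there is one more tool, called after "Emit:" as name(argument=value, ...) on one line, values as JSON. apply_moves: Moves the arm, as the interface text tells. Its arguments: {"type":"object","properties":{"targets":{"type":"string"},"force":{"type":"number"}},"required":["targets"]}

```bash
mkdir -p pics
cat > h.py <<'E'
from bench import *
import numpy as np, cv2
from scipy.spatial.transform import Rotation as R
def snap(c,f=None):
    im=snapshot(c)
    if f: cv2.imwrite('pics/'+f,im[:,:,::-1])
    return im
def ray(c,at):
    m=camera_model(c)
    d=m.get('distortion')
    v=np.array([(at[1]-m['cx'])/m['fx'],-(at[0]-m['cy'])/m['fy'],-1])
    return m,v
E
python3 - <<'E'
from h import *
print(sense())
for c in('scene','top'):
    print(c,camera_model(c)); snap(c,c+'0.png')
    for q in('knob_weight','bar_weight','rack','scale'):
        print(q,[(np.round(d['at']).tolist(),round(d['confidence'],2)) for d in recognise(c,q)],[(np.round(d['at'],1).tolist(),round(d['confidence'],2)) for d in place_of(c,q)])
E
```

```text
{'time': 0.0, 'joint_pos': array([ 6.14548151e+01,  7.51416219e+00,  8.53308171e+01, -1.04427794e-03,
        8.72613596e+01, -4.89239920e+00]), 'qd': array([ 0.02035943,  0.00811137, -0.01470158, -0.05606859, -0.00557572,
       -0.00466868]), 'joint_efforts': array([ 2.07220305e-04, -5.69396818e+01, -5.00554240e+01, -3.76850421e-04,
        1.50344730e-02, -3.11872998e-05]), 'tool_pos': array([240.40316006, 549.06732988, 202.73960316]), 'tcp_rot': array([-1.79991970e+02,  1.06040373e-01,  6.63472726e+01]), 'ft_force': array([ 0.16490214, -0.83132442,  0.31438182]), 'wrist_torque': array([0.0384972 , 0.02734657, 0.02856198]), 'finger_gap': 85.26123479123174}
scene {'fx': 559.8528125638203, 'fy': 559.8528125638203, 'cx': 310.2212406766084, 'cy': 238.44176777257115, 'position': array([ 105.10111668, 1054.75281197, 1177.83292248]), 'attitude': array([  39.13925374,   -1.06748385, -157.40989479])}
knob_weight [([233.0, 279.0], 0.81), ([385.0, 295.0], 0.62)] [([395.7, 292.6], 0.81), ([251.1, 280.5], 0.79)]
bar_weight [] []
rack [([249.0, 292.0], 0.85)] [([244.8, 299.2], 0.83)]
scale [([159.0, 321.0], 0.7)] [([175.4, 330.4], 0.89)]
top {'fx': 570.5535414740777, 'fy': 570.5535414740777, 'cx': 307.7632615534107, 'cy': 243.62044981084622, 'position': array([ 170.6855603 ,  190.96103009, 1459.55022564]), 'attitude': array([ 10.23187294,  -0.30824205, -88.85053214])}
knob_weight [([210.0, 283.0], 0.78), ([284.0, 248.0], 0.71), ([279.0, 145.0], 0.71)] [([213.9, 281.5], 0.73), ([285.5, 150.0], 0.72)]
bar_weight [([240.0, 323.0], 0.84)] [([243.7, 324.9], 0.7)]
rack [([228.0, 305.0], 0.9)] [([232.9, 304.8], 0.95)]
scale [([228.0, 421.0], 0.71)] [([225.1, 415.8], 0.61)]
```

```bash
sleep 1; ls pics
```

```text
scene0.png
top0.png
```

Run:
```python
import cv2
a=cv2.imread('pics/top0.png');b=cv2.imread('pics/scene0.png')
cv2.imwrite('pics/topc.png',cv2.resize(a[160:320,110:500],None,fx=2,fy=2,interpolation=cv2.INTER_CUBIC))
cv2.imwrite('pics/topd.png',cv2.resize(a[170:290,230:380],None,fx=5,fy=5,interpolation=cv2.INTER_CUBIC))
```

```text
(no output)
```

View pics/scene0.png

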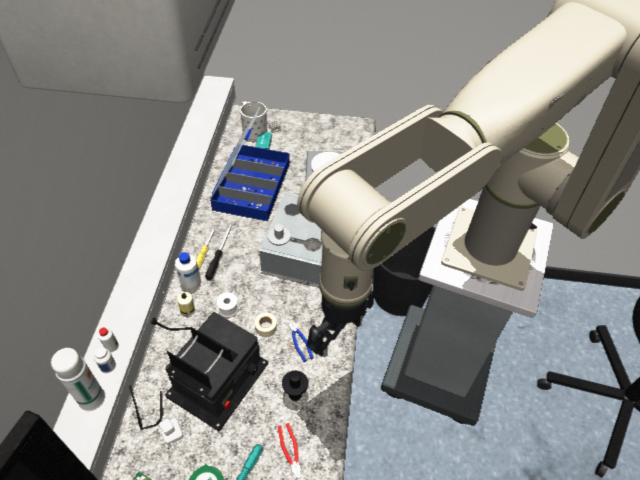

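View pics/topc.png

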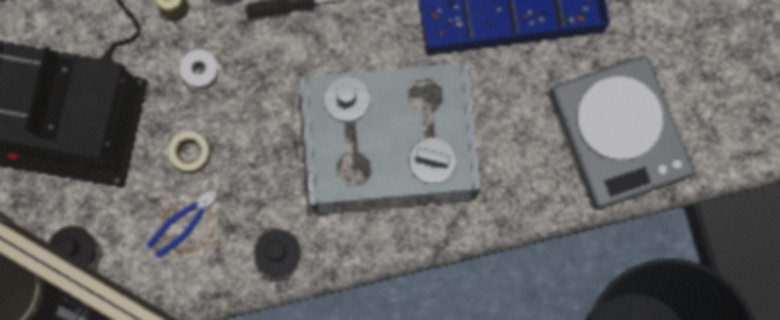

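View pics/topd.png

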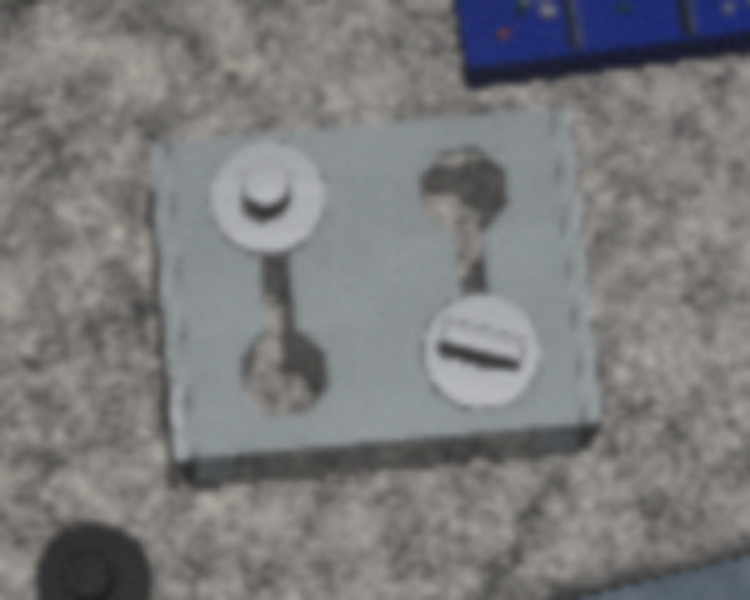

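The scene shows three knob-shaped things. In the top view they are a steel one on the rack at (row 208, col 283), a black one at (284, 248), and another black one at (279, 145). The steel one in the left slot is the one meant, as the crop confirms; its wide end is at about (244, 287). The bar weight is at (240, 326) and the pan centre is at about (219, 420).

```bash
cat >> h.py <<'E'
def px2w(c,at,z):
    m=camera_model(c); v=np.array([(at[1]-m['cx'])/m['fx'],-(at[0]-m['cy'])/m['fy'],-1])
    d=R.from_euler('xyz',m['attitude'],degrees=True).apply(v); p=m['position']
    return p+d*(z-p[2])/d[2]
def w2px(c,P):
    m=camera_model(c); q=R.from_euler('xyz',m['attitude'],degrees=True).inv().apply(np.array(P)-m['position'])
    return m['cy']-m['fy']*q[...,1]/-q[...,2], m['cx']+m['fx']*q[...,0]/-q[...,2]
def tool(dw):  # world shift mm -> tool axes cm
    s=sense(); return R.from_euler('xyz',s['tcp_rot'],degrees=True).inv().apply(dw)/10
E
python3 - <<'E'
from h import *
f=lambda x,y:(170+y/5,230+x/5)
C=[px2w('top',f(*p),85)[:2] for p in[(155,145),(572,112),(597,428),(183,462)]]
C=np.array(C);print(C.round(1)); print('sides',[np.linalg.norm(C[i]-C[i-1]).round(1) for i in range(4)],'c',C.mean(0).round(1))
yv=(C[0]-C[1])+(C[3]-C[2]); xv=(C[0]-C[3])+(C[1]-C[2]);print('yaw',np.degrees(np.arctan2(yv[1],yv[0]))-90,np.degrees(np.arctan2(xv[1],xv[0])))
for n,p,z in[('collar',f(268,196),91),('knobtop',f(267,185),121),('wide',f(285,372),85),('barcollar',f(482,350),91),('wide2',f(464,189),85),('pan',(219,420),34),('rack net',(232.9,304.8),0),('scale net',(225.1,415.8),0),('knob net',(213.9,281.5),27)]: print(n,px2w('top',p,z).round(1))
# pan ellipse fit
a=cv2.imread('pics/top0.png');g=a[185:250,390:460].min(2)
_,t=cv2.threshold(g,0,255,cv2.THRESH_OTSU)
k=max(cv2.findContours(t,0,2)[0],key=cv2.contourArea);e=cv2.fitEllipse(k);print(e)
print(px2w('top',(185+e[0][1],390+e[0][0]),34))
E
```

```text
[[529.  306.8]
 [550.4 100. ]
 [391.3  86.4]
 [370.4 287.7]]
sides [np.float64(159.7), np.float64(208.0), np.float64(159.6), np.float64(202.4)] c [460.3 195.2]
yaw 5.921744624013996 5.877353440431985
collar [502.7 249.8  91. ]
knobtop [500.9 249.1 121. ]
wide [415.9 239.3  85. ]
barcollar [427.7 143.3  91. ]
wide2 [509.8 153.1  85. ]
pan [498.2 -97.7  34. ]
rack net [462.5 196.7   0. ]
scale net [489.4 -93.3   0. ]
knob net [505.7 257.6  27. ]
((29.825584411621094, 33.43122100830078), (40.119590759277344, 42.1601448059082), 116.45684814453125)
[499.71327767 -97.28711894  34.        ]
```

Emit:
apply_moves(targets="0 0 0.14 -2 4.2 0 8.5; 0 0 0.28 -4 8.5 0 8.5; 0 0 0.42 -6 12.7 0 8.5; 0 0 0.56 -8 17 0 8.5; 0 0 0.70 -10 21.2 0 8.5", force=40)

```text
time: 1.4
tool_pos: [395.8, 371.5, 204.0]
tcp_rot: [-180.0, -0.0, 25.9]
ft_force: [0.3, 0.5, -1.3]
finger_gap: 85.0
```

Run:
```python
from h import *
s=sense();print(s['time'],s['tool_pos'],s['tcp_rot'],s['joint_pos'])
print(tool(np.array([502,249.5,180])-s['tool_pos']), np.radians(s['tcp_rot'][2]-5.9))
```

```text
1.4 [395.77115673 371.48019075 204.00826435] [-1.79996918e+02 -3.41234767e-02  2.59285172e+01] [ 3.77770261e+01 -1.43115397e+00  9.44622708e+01 -3.99539144e-03
  8.69348539e+01  1.18487204e+01]
[ 4.21857972 15.6151494   2.40249925] 0.3495635688896259
```

Emit:
apply_moves(targets="0 0 0.12 1 3.9 0.5 8.5; 0 0 0.24 2 7.9 1 8.5; 0 0 0.355 3.1 11.8 2 8.5; 0 0 0.355 4.2 15.8 3 8.5; 0 0 0.355 4.2 15.8 5 8.5")

```text
time: 1.9
tool_pos: [506.4, 246.2, 155.1]
tcp_rot: [180.0, -0.2, 5.6]
ft_force: [-0.1, 1.5, -0.4]
finger_gap: 84.8
```

Run:
```python
from h import *
s=sense();print(s['time'],s['tool_pos'],s['tcp_rot'],s['joint_pos'][5])
a=snap('top','top1.png');b=snap('scene','sc1.png')
for c in('top','scene'):
  for q in('knob_weight','rack'): print(c,q,[(np.round(d['at']).tolist(),round(d['confidence'],2)) for d in place_of(c,q)])
x=cv2.resize(a[170:290,230:380],(500,400),interpolation=cv2.INTER_CUBIC)
y=cv2.resize(b[160:310,230:380],(400,400),interpolation=cv2.INTER_CUBIC)
cv2.imwrite('pics/c1.png',np.hstack([x[:,:400],y])[:,:,::-1])
```

```text
1.9 [506.36250945 246.22988367 155.10366593] [179.96067297  -0.24476401   5.62975074] 15.171545397219077
top knob_weight [([284.0, 151.0], 0.76), ([290.0, 249.0], 0.56), ([217.0, 284.0], 0.49)]
top rack [([231.0, 306.0], 0.78)]
scene knob_weight [([305.0, 335.0], 0.93), ([248.0, 279.0], 0.77), ([392.0, 296.0], 0.67)]
scene rack [([244.0, 302.0], 0.94)]
```

View pics/c1.png

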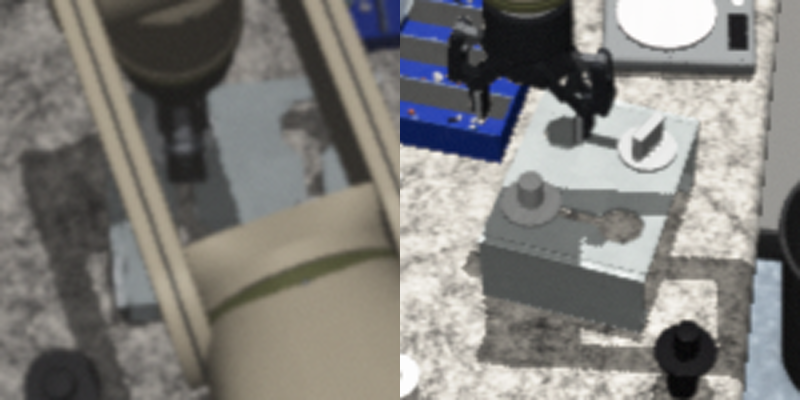

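The scene crop shows the gripper above the rack. The steel knob and collar are at about (row 236, col 279) and its wide end at (245, 311). I'll cross-check these against the top-view estimate.

Run:
```python
from h import *
s=sense();print(s['time'],s['tool_pos'],s['tcp_rot'])
print('collar',px2w('scene',(236,278.8),91),'knobtop',px2w('scene',(226.8,278.8),121),'wide',px2w('scene',(245.1,310.6),85))
for P in [(502,249.5,91),(414.5,239,85),(502,249.5,121)]: print(w2px('scene',P),w2px('top',P))
s=sense();print(tool(np.array([502,249.5,130])-s['tool_pos']),'lastcmd guess')
```

```text
2.2 [502.35642073 250.76404602 155.00238566] [-1.79970839e+02 -7.59543487e-02  5.96913982e+00]
collar [501.59453418 254.30869333  91.        ] knobtop [502.91265908 249.64152269 121.        ] wide [418.90914245 245.04173849  85.        ]
(np.float64(234.59420336060222), np.float64(279.45096471824587)) (np.float64(209.48562719186913), np.float64(283.71481389826846))
(np.float64(243.91168003682296), np.float64(313.15799735332354)) (np.float64(244.96211186602295), np.float64(287.1090925552397))
(np.float64(226.8721954248382), np.float64(279.1598683338263)) (np.float64(206.5436887368603), np.float64(283.2657750335961))
[-0.0519084   0.12328517  2.50010953] lastcmd guess
```

Emit:
apply_moves(targets="0 0 0 0 0 1.5 8.5; 0 0 0 0 0 3 8.5; 0 0 0 0 0 4.5 8.5; 0 0 0 0 0 5.5 8.5; 0 0 0 0 0 5.9 8.5")

```text
time: 2.7
tool_pos: [500.9, 249.4, 92.3]
tcp_rot: [179.9, 0.2, 5.9]
ft_force: [0.5, 0.7, -0.8]
finger_gap: 85.1
```

Emit:
apply_moves(targets="0 0 0 0 0 0 6; 0 0 0 0 0 0 4; 0 0 0 0 0 0 3; 0 0 0 0 0 0 2; 0 0 0 0 0 0 1.5", force=40)

```text
time: 3.2
tool_pos: [502.6, 249.9, 95.3]
tcp_rot: [-180.0, -0.0, 5.9]
ft_force: [-0.2, -0.3, -0.5]
finger_gap: 15.2
```

Emit:
apply_moves(targets="0 0 0 0 0 0 1.5; 0 0 0 0 0 0 1.5; 0 0 0 0 0 0 1.5; 0 0 0 0 0 0 1.5; 0 0 0 0 0 0 1.5")

```text
time: 3.7
tool_pos: [502.3, 249.8, 94.8]
tcp_rot: [180.0, -0.0, 5.9]
ft_force: [-0.1, -0.3, 0.0]
finger_gap: 15.1
```

The gap went to 15 mm, less than the 24 mm knob, so the grasp missed. I'll look before doing anything else.

Run:
```python
from h import *
b=snap('scene','sc2.png')
cv2.imwrite('pics/c2.png',cv2.resize(b[160:300,220:390],None,fx=4,fy=4,interpolation=cv2.INTER_CUBIC)[:,:,::-1])
s=sense();print(s['tool_pos'],s['tcp_rot'],s['joint_pos'])
print(w2px('scene',s['tool_pos']),w2px('scene',s['tool_pos']+[0,0,100]))
```

```text
[502.25640878 249.83170742  94.75440955] [-1.79999247e+02  4.43844801e-03  5.90350390e+00] [2.12084923e+01 5.95303329e+00 9.85422251e+01 1.95984712e-03
 7.55088240e+01 1.53044980e+01]
(np.float64(233.70388274734304), np.float64(279.26693435613043)) (np.float64(206.7996864250575), np.float64(278.2439336975928))
```

View pics/c2.png

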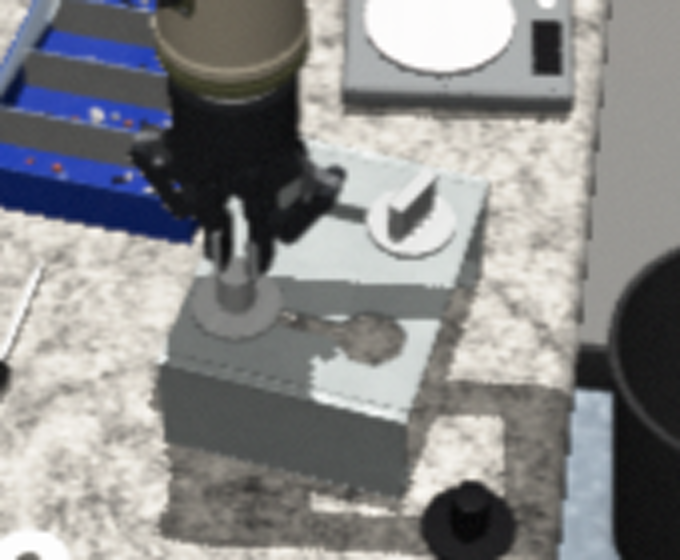

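Run:
```python
import cv2,numpy as np
b=cv2.imread('pics/sc2.png')[190:250,250:310]; a=cv2.imread('pics/sc1.png')[190:250,250:310]
f=lambda i:np.uint8(255*(cv2.resize(i,(400,400),interpolation=cv2.INTER_NEAREST)/255.)**.5)
cv2.imwrite('pics/c3.png',np.hstack([f(a),f(b)]))
```

```text
(no output)
```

View pics/c3.png

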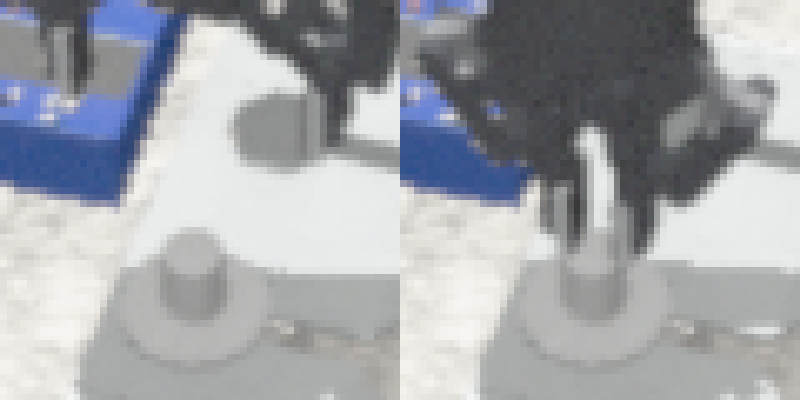

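Run:
```python
from h import *
def pr(P,yaw,h,z,w=11):
    u=np.array([np.cos(np.radians(yaw)),np.sin(np.radians(yaw)),0]);v=np.array([-u[1],u[0],0])
    for sx in(-1,1):
        for sy in (-w,0,w): print(sx,sy,np.round(w2px('scene',np.array(P)+sx*h*u+sy*v+[0,0,z]),1))
print('pic1 seen left (205,259.7) right (211.7,300)'); pr((503,250,155),5.8,45,13)
print('pic2 seen right (228.7,286) left(226.5,275)'); pr((502.3,249.8,94.8),5.9,10,1)
a=cv2.imread('pics/top1.png');
```

```text
pic1 seen left (205,259.7) right (211.7,300)
-1 -11 [215.3 297.4]
-1 0 [218.5 296. ]
-1 11 [221.9 294.6]
1 -11 [206.8 262.2]
1 0 [210.  260.6]
1 11 [213.3 259. ]
pic2 seen right (228.7,286) left(226.5,275)
-1 -11 [231.1 284.4]
-1 0 [234.4 283. ]
-1 11 [237.6 281.6]
1 -11 [229.3 276.9]
1 0 [232.5 275.5]
1 11 [235.7 274. ]
```

The fingers appear about 9 px above where the reported TCP projects, so they are either about 30 mm high or about 28 mm off in y. The top view can tell these apart.

Run:
```python
from h import *
a=snap('top','top3.png')
s=sense();P=s['tool_pos'];print(s['time'],P,s['ft_force'],s['finger_gap'])
c=a[170:260,240:360].copy(); c=np.uint8(255*(c/255.)**.5)
c=cv2.resize(c,None,fx=6,fy=6,interpolation=cv2.INTER_CUBIC)
for Q,col in((P,(255,0,0)),(P+[0,0,30],(0,160,0)),(P+[0,-28,0],(0,0,255))):
    r,k=w2px('top',Q);print(r,k);cv2.drawMarker(c,(int((k-240)*6),int((r-170)*6)),col,0,16,1)
cv2.imwrite('pics/c4.png',c[:,:,::-1])
```

```text
3.8 [502.25706298 249.79446946  94.76799468] [-0.48486226 -0.21293962  0.35175625] 14.777710478468318
209.018619631682 283.5425077679597
206.0587826856156 283.0885637127367
209.25566617638523 294.9362773310597
```

View pics/c4.png

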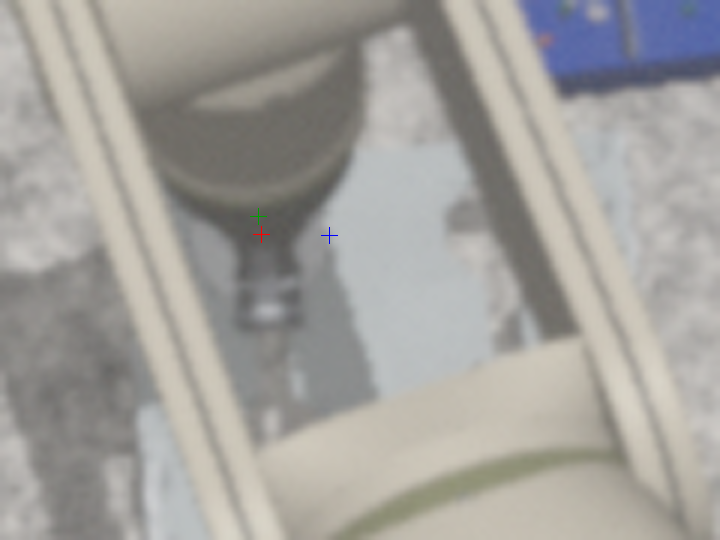

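The top view agrees with the reported x and y (finger column about 284.7). So the fingertips really sit about 30 mm higher than reported, just above the knob. I'll open, go down 15 mm and close again: a stop at 24 mm means the knob, and one at 58 mm means the collar, so either result tells me which height is right.

Emit:
apply_moves(targets="0 0 0 0 0 0 5; 0 0 0 0 0 0 8.5; 0 0 0 0 0 0 8.5; 0 0 0 0 0 0 8.5; 0 0 0 0 0 0 8.5", force=20)

```text
time: 4.3
tool_pos: [502.3, 249.8, 94.8]
tcp_rot: [180.0, 0.0, 5.9]
ft_force: [-0.2, -0.4, -0.2]
finger_gap: 84.2
```

Emit:
apply_moves(targets="0 0 0 0 0 0.5 8.5; 0 0 0 0 0 1 8.5; 0 0 0 0 0 1.5 8.5; 0 0 0 0 0 1.5 8.5; 0 0 0 0 0 1.5 8.5")

```text
time: 4.8
tool_pos: [502.0, 249.7, 79.4]
tcp_rot: [180.0, 0.0, 5.9]
ft_force: [0.2, 0.6, -0.6]
finger_gap: 84.8
```

Emit:
apply_moves(targets="0 0 0 0 0 0 6; 0 0 0 0 0 0 4; 0 0 0 0 0 0 3; 0 0 0 0 0 0 1.5; 0 0 0 0 0 0 1.5")

```text
time: 5.3
tool_pos: [502.8, 249.9, 80.2]
tcp_rot: [-180.0, -0.1, 5.9]
ft_force: [1.1, 0.0, 0.4]
finger_gap: 22.8
```

Emit:
apply_moves(targets="0 0 0 0 0 0 1.5; 0 0 0 0 0 0 1.5; 0 0 0 0 0 0 1.5; 0 0 0 0 0 0 1.5; 0 0 0 0 0 0 1.5")

```text
time: 5.8
tool_pos: [502.8, 249.9, 80.2]
tcp_rot: [-180.0, -0.1, 5.9]
ft_force: [2.8, 0.4, 3.4]
finger_gap: 22.7
```

Emit:
apply_moves(targets="0 0 0 0 0 0 5; 0 0 0 0 0 0 8.5; 0 0 0 0 0 0 8.5; 0 0 0 0 0 0.5 8.5; 0 0 0 0 0 1 8.5")

```text
time: 6.3
tool_pos: [502.1, 249.8, 69.3]
tcp_rot: [180.0, 0.0, 5.9]
ft_force: [0.6, 0.4, 0.3]
finger_gap: 84.9
```

Emit:
apply_moves(targets="0 0 0 0 0 0 6; 0 0 0 0 0 0 4; 0 0 0 0 0 0 3; 0 0 0 0 0 0 1.5; 0 0 0 0 0 0 1.5")

```text
time: 6.8
tool_pos: [502.7, 249.9, 70.1]
tcp_rot: [-180.0, -0.0, 5.9]
ft_force: [0.3, -0.3, -0.5]
finger_gap: 23.1
```

Emit:
apply_moves(targets="0 0 0 0 0 0 1.5; 0 0 0 0 0 0 1.5; 0 0 0 0 0 0 1.5; 0 0 0 0 0 0 1.5; 0 0 0 0 0 0 1.5")

```text
time: 7.3
tool_pos: [502.7, 249.9, 70.1]
tcp_rot: [-180.0, -0.0, 5.9]
ft_force: [3.0, -0.2, 2.0]
finger_gap: 22.8
```

Run:
```python
from h import *
b=snap('scene','sc5.png')
f=lambda i:np.uint8(255*(cv2.resize(i,(480,480),interpolation=cv2.INTER_CUBIC)/255.)**.5)
cv2.imwrite('pics/c5.png',f(b[190:250,250:310])[:,:,::-1])
s=sense();print(s['time'],s['tool_pos'],s['ft_force'],s['finger_gap'])
```

```text
7.35 [502.67412136 249.91960715  70.10789534] [1.84452043 1.3834548  1.50588363] 23.20913711773446
```

View pics/c5.png

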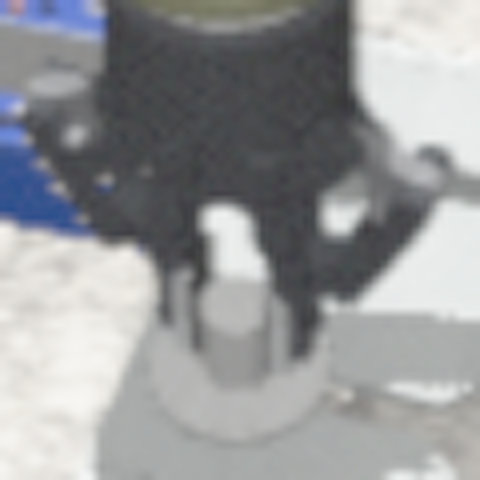

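The knob is now held between the pads, at crop (235, 330), with the fingertips just above the collar. The earlier miss was in height only: reported z reads about 28 mm low relative to the scene, so I'll use relative heights from here. Next I'll grip harder, lift 5 mm and slide.

Emit:
apply_moves(targets="0 0 0 0 0 0 1.5; 0 0 0 0 0 0 1.5; 0 0 0 0 0 -0.2 1.5; 0 0 0 0 0 -0.4 1.5; 0 0 0 0 0 -0.5 1.5", force=50)

```text
time: 7.85
tool_pos: [501.3, 249.5, 74.0]
tcp_rot: [180.0, 0.1, 5.9]
ft_force: [-0.2, 0.6, -2.5]
finger_gap: 22.2
```

Emit:
apply_moves(targets="0 0 0 -0.6 0 0 1.5; 0 0 0 -1.5 0 0 1.5; 0 0 0 -2.5 0 0 1.5; 0 0 0 -3.5 0 0 1.5; 0 0 0 -4.4 0 0 1.5")

```text
time: 8.35
tool_pos: [457.3, 245.2, 74.7]
tcp_rot: [180.0, 0.0, 5.9]
ft_force: [-0.7, -0.1, -3.7]
finger_gap: 22.5
```

Emit:
apply_moves(targets="0 0 0 -1 0 0 1.5; 0 0 0 -2 0 0 1.5; 0 0 0 -3 0 0 1.5; 0 0 0 -4 0 0 1.5; 0 0 0 -4.3 0 0 1.5")

```text
time: 8.85
tool_pos: [414.5, 240.8, 74.7]
tcp_rot: [180.0, 0.0, 5.9]
ft_force: [0.7, 1.1, -3.7]
finger_gap: 22.0
```

Run:
```python
from h import *
b=snap('scene','sc6.png')
f=lambda i:np.uint8(255*(cv2.resize(i,(560,480),interpolation=cv2.INTER_CUBIC)/255.)**.5)
cv2.imwrite('pics/c6.png',f(b[200:260,270:340])[:,:,::-1])
s=sense();print(s['time'],s['tool_pos'],s['ft_force'],s['finger_gap'])
print(w2px('scene',[(414.5,239,85),(414.5,239,96)]))
```

```text
8.9 [414.73804191 240.83513707  74.74557265] [-0.34948141 -0.00786445 -3.02188316] 22.274341848187696
(array([243.91168004, 241.14870454]), array([313.15799735, 313.25857722]))
```

View pics/c6.png

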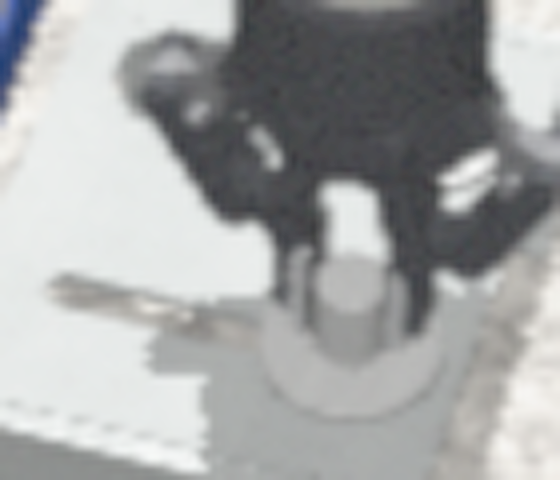

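The weight is at the wide end: the collar is centred at about (244, 314) and covers the hole, with the empty slot to its left. I'll lift gently past the point where the foot would meet the plate and watch the force.

Emit:
apply_moves(targets="0 0 0 0 0 -0.3 1.5; 0 0 0 0 0 -0.6 1.5; 0 0 0 0 0 -0.9 1.5; 0 0 0 0 0 -1.2 1.5; 0 0 0 0 0 -1.5 1.5")

```text
time: 9.4
tool_pos: [416.0, 240.9, 90.1]
tcp_rot: [-180.0, -0.0, 5.9]
ft_force: [-0.5, -0.2, -3.6]
finger_gap: 22.1
```

Emit:
apply_moves(targets="0 0 0 0 0 0 1.5; 0 0 0 0 0 -0.5 1.5; 0 0 0 0 0 -1 1.5; 0 0 0 0 0 -1.5 1.5; 0 0 0 0 0 -2 1.5")

```text
time: 9.9
tool_pos: [415.9, 240.9, 110.4]
tcp_rot: [-180.0, -0.0, 5.9]
ft_force: [-0.3, -0.6, -3.8]
finger_gap: 22.4
```

Emit:
apply_moves(targets="0 0 0 0 0 -1.5 1.5; 0 0 0 0 0 -3.5 1.5; 0 0 0 0 0 -5.5 1.5; 0 0 0 0 0 -7.5 1.5; 0 0 0 0 0 -9 1.5")

```text
time: 10.4
tool_pos: [416.3, 241.1, 202.4]
tcp_rot: [-180.0, -0.1, 5.9]
ft_force: [0.1, -0.1, -3.2]
finger_gap: 22.1
```

Run:
```python
from h import *
s=sense();print(s['time'],s['tool_pos'],s['tcp_rot'],s['ft_force'],s['finger_gap'])
print(tool(np.array([499,-97.3,200])-s['tool_pos']))
```

```text
10.4 [416.3345379  241.13978355 202.43372338] [-1.79957436e+02 -1.28271043e-01  5.90024400e+00] [ 0.1255026  -0.05342934 -3.245244  ] 22.13001772475911
[ 4.74314469 34.51463923  0.22835133]
```

Emit:
apply_moves(targets="0 0 0 0.1 1 0 1.5; 0 0 0 0.4 3 0 1.5; 0 0 0 0.8 5.7 0 1.5; 0 0 0 1.2 8.7 0 1.5; 0 0 0 1.6 11.7 0 1.5")

```text
time: 10.9
tool_pos: [443.3, 124.4, 198.8]
tcp_rot: [180.0, 0.1, 5.9]
ft_force: [1.0, 0.4, -4.0]
finger_gap: 22.7
```

Emit:
apply_moves(targets="0 0 0 0.4 3 0 1.5; 0 0 0 0.8 6 0 1.5; 0 0 0 1.2 9 0 1.5; 0 0 0 1.6 12 0 1.5; 0 0 0 2.1 15 0 1.5")

```text
time: 11.4
tool_pos: [479.3, -22.8, 198.8]
tcp_rot: [-180.0, 0.1, 5.9]
ft_force: [1.1, -0.2, -3.1]
finger_gap: 22.3
```

Emit:
apply_moves(targets="0 0 0 0.4 2.8 0 1.5; 0 0 0 0.8 5 0 1.5; 0 0 0 1 6.7 0 1.5; 0 0 0 1.1 7.6 0 1.5; 0 0 0 1.1 7.8 0 1.5")

```text
time: 11.9
tool_pos: [498.4, -98.4, 199.0]
tcp_rot: [-180.0, 0.1, 5.8]
ft_force: [-0.6, -0.5, -2.0]
finger_gap: 22.0
```

Run:
```python
from h import *
a=snap('top','t7.png');b=snap('scene','sc7.png')
s=sense();print(s['time'],s['tool_pos'],s['tcp_rot'],s['ft_force'],s['finger_gap'])
print(tool(np.array([499,-97.3,200])-s['tool_pos']))
f=lambda i:np.uint8(255*(cv2.resize(i,(390,480),interpolation=cv2.INTER_CUBIC)/255.)**.5)
cv2.imwrite('pics/c7.png',np.hstack([f(a[160:280,370:468]),f(b[90:210,275:373])])[:,:,::-1])
P=s['tool_pos']
print('scene foot pred',w2px('scene',[P[0],P[1],157]),'collar',w2px('scene',[P[0],P[1],221]),'pan',w2px('scene',[499,-97.3,34]))
for c in('top','scene'): print(c,[(np.round(d['at']).tolist(),round(d['confidence'],2)) for q in('scale','knob_weight') for d in place_of(c,q)])
```

```text
12.0 [498.5344391  -97.2165589  199.30306272] [-1.79964496e+02  4.76796807e-02  5.88156346e+00] [-0.03731781  0.12509113 -3.34671247] 21.908392702104315
[ 0.04539796  0.01302769 -0.06973962]
scene foot pred (np.float64(131.83049866801952), np.float64(331.8443561579772)) collar (np.float64(113.34980538638071), np.float64(332.99721920723306)) pan (np.float64(164.17404023396978), np.float64(329.6864691540625))
top [([222.0, 420.0], 0.78), ([285.0, 151.0], 0.65), ([288.0, 247.0], 0.58), ([207.0, 427.0], 0.53)]
scene [([175.0, 329.0], 0.64), ([392.0, 295.0], 0.86), ([305.0, 335.0], 0.77), ([132.0, 334.0], 0.59)]
```

View pics/c7.png

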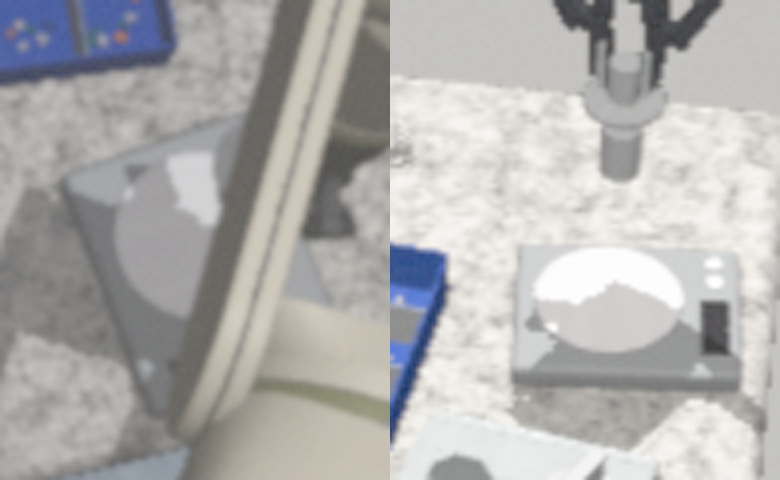

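The weight hangs upright over the scale. Its foot is at about (133, 333), matching the predicted (132, 332) for an underside at 156 mm. The pan centre is at (165, 330), against a predicted (164, 330). So the descent is about 122 mm.

Emit:
apply_moves(targets="0 0 0 0 0 1.5 1.5; 0 0 0 0 0 4 1.5; 0 0 0 0 0 6.5 1.5; 0 0 0 0 0 8.5 1.5; 0 0 0 0 0 9.5 1.5")

```text
time: 12.7
tool_pos: [497.0, -96.4, 101.4]
tcp_rot: [-179.9, 0.2, 5.9]
ft_force: [-1.2, -0.5, -3.8]
finger_gap: 22.4
```

Emit:
apply_moves(targets="0 0 0 0 0 0.8 1.5; 0 0 0 0 0 1.4 1.5; 0 0 0 0 0 1.9 1.5; 0 0 0 0 0 2.1 1.5; 0 0 0 0 0 2.1 1.5")

```text
time: 13.2
tool_pos: [499.2, -97.4, 84.0]
tcp_rot: [180.0, -0.0, 5.9]
ft_force: [-0.7, -0.7, -2.4]
finger_gap: 22.3
```

Emit:
apply_moves(targets="0 0 0 0 0 0.1 1.5; 0 0 0 0 0 0.2 1.5; 0 0 0 0 0 0.3 1.5; 0 0 0 0 0 0.4 1.5; 0 0 0 0 0 0.4 1.5")

```text
time: 13.7
tool_pos: [498.8, -97.3, 79.6]
tcp_rot: [-180.0, 0.0, 5.9]
ft_force: [-0.3, 0.1, -2.9]
finger_gap: 21.9
```

Emit:
apply_moves(targets="0 0 0 0 0 0.05 1.5; 0 0 0 0 0 0.1 1.5; 0 0 0 0 0 0.15 1.5; 0 0 0 0 0 0.15 1.5; 0 0 0 0 0 0.15 1.5")

```text
time: 14.2
tool_pos: [499.0, -97.4, 78.3]
tcp_rot: [180.0, 0.0, 5.9]
ft_force: [0.3, 0.6, -2.9]
finger_gap: 22.5
```

Emit:
apply_moves(targets="0 0 0 0 0 0.05 1.5; 0 0 0 0 0 0.1 1.5; 0 0 0 0 0 0.1 1.5; 0 0 0 0 0 0.1 1.5; 0 0 0 0 0 0.1 1.5")

```text
time: 14.7
tool_pos: [499.0, -97.4, 77.3]
tcp_rot: [-180.0, 0.0, 5.9]
ft_force: [-0.0, 0.1, -3.2]
finger_gap: 22.4
```

Emit:
apply_moves(targets="0 0 0 0 0 0.05 1.5; 0 0 0 0 0 0.1 1.5; 0 0 0 0 0 0.1 1.5; 0 0 0 0 0 0.1 1.5; 0 0 0 0 0 0.1 1.5")

```text
time: 15.2
tool_pos: [499.3, -97.5, 77.2]
tcp_rot: [180.0, -0.0, 5.9]
ft_force: [-2.7, 1.1, 4.9]
finger_gap: 22.1
```

Emit:
apply_moves(targets="0 0 0 0 0 0.05 1.5; 0 0 0 0 0 0.1 1.5; 0 0 0 0 0 0.1 1.5; 0 0 0 0 0 0.1 1.5; 0 0 0 0 0 0.1 1.5")

```text
time: 15.7
tool_pos: [499.6, -97.7, 77.2]
tcp_rot: [180.0, -0.1, 5.9]
ft_force: [-6.1, 0.6, 12.3]
finger_gap: 22.5
```

Contact came at reported z 77.2, against a predicted 77.1. I'll ease off the extra push and open.

Emit:
apply_moves(targets="0 0 0 0 0 -0.05 1.5; 0 0 0 0 0 -0.12 1.5; 0 0 0 0 0 -0.12 1.5; 0 0 0 0 0 -0.12 2.2; 0 0 0 0 0 -0.12 2.6", force=20)

```text
time: 16.2
tool_pos: [499.4, -97.5, 76.7]
tcp_rot: [180.0, -0.0, 5.9]
ft_force: [0.1, 0.3, -0.6]
finger_gap: 25.8
```

Emit:
apply_moves(targets="0 0 0 0 0 0 3; 0 0 0 0 0 0 4; 0 0 0 0 0 0 5.5; 0 0 0 0 0 0 7; 0 0 0 0 0 0 8.5")

```text
time: 16.7
tool_pos: [499.0, -97.3, 76.4]
tcp_rot: [-180.0, 0.0, 5.9]
ft_force: [0.1, 0.0, -0.2]
finger_gap: 81.0
```

Emit:
apply_moves(targets="0 0 0 0 0 0 8.5; 0 0 0 0 0 -1 8.5; 0 0 0 0 0 -3 8.5; 0 0 0 0 0 -6 8.5; 0 0 0 0 0 -10 8.5")

```text
time: 17.2
tool_pos: [497.7, -97.0, 176.5]
tcp_rot: [-179.9, 0.2, 5.9]
ft_force: [0.9, 0.1, 1.1]
finger_gap: 85.1
```

Emit:
apply_moves(targets="0 0 0 0 0 -3 8.5; 0 0 0 0 0 -5 8.5; 0 0 0 0 0 -6 8.5; 0 0 0 0 0 -6 8.5; 0 0 0 0 0 -6 8.5")

```text
time: 17.7
tool_pos: [498.6, -97.2, 235.5]
tcp_rot: [-180.0, 0.1, 5.9]
ft_force: [-0.7, -1.2, -0.6]
finger_gap: 85.1
```

Run:
```python
from h import *
b=snap('scene','sc8.png')
s=sense();print(s['time'],s['tool_pos'],s['qd'].round(2),s['ft_force'],s['finger_gap'])
f=lambda i:np.uint8(255*(cv2.resize(i,(560,600),interpolation=cv2.INTER_CUBIC)/255.)**.7)
cv2.imwrite('pics/c8.png',f(b[110:260,250:390])[:,:,::-1])
for n,P in(('foot',(499,-97.3,34)),('collar',(499,-97.3,98)),('top',(499,-97.3,128)),('bar collar',(427.7,143.3,91))): print(n,w2px('scene',P))
```

```text
17.75 [498.23283828 -97.11330776 234.91203759] [-0.02  0.38  0.39  0.09  0.05 -0.03] [ 0.00352063  0.29542708 -1.57005597] 85.2130911450677
foot (np.float64(164.17404023396978), np.float64(329.6864691540625))
collar (np.float64(147.79301883904617), np.float64(330.7040152659805))
top (np.float64(139.76063860324763), np.float64(331.20296567214484))
bar collar (np.float64(214.4364945887483), np.float64(322.5579015240155))
```

View pics/c8.png

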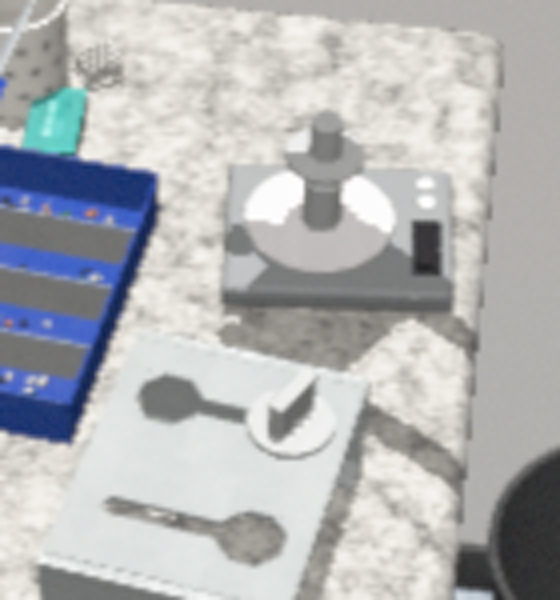

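The weight stands upright and centred on the pan: its foot is at about (166, 330) against the pan centre at (164, 330), and its top at (139, 331) against a predicted (140, 331). The gripper is clear, and the bar weight still hangs at about (214, 323), as before.

```bash
python3 -c "
from bench import *
print(hand_in())"
```

```text
the job is handed in; nothing more can be done
None
```

I moved the steel knob weight from the rack to the scale and handed the job in at about 18 s of the 48 s allowed. `hand_in()` gave no verdict, so success rests on my own checks below.

**What I did:** I gripped the knob, raised the weight 5 mm in its slot and slid it 87 mm to the wide end. I then drew it up there, carried it over the rack at a safe height and lowered it onto the pan. It touched at a reported z of 77.2 mm, against 77.1 predicted. I eased off the extra push before opening the gripper.

**Last checks:**
- **Position:** the final picture shows the weight upright and released, with its foot within about 2 px (roughly 5 mm) of the pan centre.
- **Bar weight:** it still hangs at its predicted pixel.
- **Arm:** the gripper is open, more than 100 mm above the weight, and touching nothing.

**What failed or disagreed:**
- **First grasp:** the first closing missed and went to 15 mm, because the fingertips were above the knob. The camera picture put the tips about 28–30 mm higher than the reported TCP. I confirmed this with a second view and a cautious trial closing, and worked with relative heights after that.
- **Knob gap:** the gripper read about 22–23 mm on the knob instead of the nominal 24 mm. The hold stayed secure throughout.
- **Camera offset:** the scene camera placed the collar and the wide end 4–6 mm farther in y than the top camera did, which was within what the grip and the hole allowed.

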